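Pack the kit box and hold its lid half open

TASK

Put the larger fastener carton and the round screw-top tub upright into the two empty front bays of the plywood kit box that they fit, right down on the bay floors, and let go of them. Then bring the box's lid forward by its pull tab from its open stop to half open, 45 degrees from closed, without ever letting it fall shut, and finish still holding it there in the gripper's fingers, steady, so that someone can screw on its stay. Leave the things already in the back of the box and the small carton on the bench where they are.

Things in the scene. Friction and masses are not known exactly. Their poses are not given: they have to be found in the camera images.
- kit_box: Open plywood box, fixed to the bench, 161 (x) x 178 (y) x 34 mm high, walls 7 mm, floor 6 mm; origin at the centre of its underside, x toward its hinged back, y to its left, z up. Four bays between 5 mm dividers 28 mm above the bench: front row (-x) carton bay left, tub bay right; back row tin bay left, tape bay right. Its lid, hinged on the back rim, stands open at the start.
- carton_bay (a point): Centre of the floor of the empty left front bay, 70 mm (box x) x 95 mm (box y); 35 mm from the inner face of the front wall; at (-38.5, 34.5) mm in the box's x, y, 6 mm above the bench. Axes as the box's.
- tub_bay (a point): Centre of the floor of the empty right front bay, 70 mm (box x) x 64 mm (box y); at (-38.5, -50) mm in the box's x, y, 6 mm above the bench. Axes as the box's.
- tin_bay (a point): Centre of the floor of the left back bay, 72 x 79.5 mm, which holds the wax tin. Axes as the box's.
- tape_bay (a point): Centre of the floor of the right back bay, 72 x 79.5 mm, which holds the roll of tape. Axes as the box's.
- lid (a joint): Lid angle in rad: 0 closed, 1.571 (90 degrees, upright) open against its stop, where it starts or falls at once and stays; 0.785 is 45 degrees. Turns almost freely: below about 1.3 the lid falls shut when let go, above it falls back open. The lid, 0.3 to 0.6 kg, is a tray-like cover 161 x 178 mm, 28 mm deep, of 6 mm board.
- lid_hinge (a point): Middle of the hinge line, at the top outer edge of the box's back wall (80.5 mm behind the box's origin, 34 mm above the bench); the hinge runs along the box's y.
- lid_pull (a point): Grip point on the lid's pull tab, a wooden tongue 36 mm wide (along the hinge), 10 mm thick, 45 mm out from mid front edge of the lid, parallel to it, level with its rim. The point: mid width and thickness, 15 mm from the tab's end, 191 mm from the hinge line along the lid, 7 mm to its outer side. Lid open: tab points straight up. Axes turn with the lid, as the box's when closed; tab to -x.
- carton: The larger of two small fastener cartons, a closed box 60 (x) x 85 (y) x 51 (z) mm, 0.3 to 0.5 kg, standing loose on the bench; origin at the centre of its underside, z up. It goes in the carton bay with its 85 mm side along the box's y (either way round).
- tub: Round tub with screw-on cap, diameter 54 mm, 50 mm high, about 0.1 kg, standing loose on the bench; origin at the centre of its underside, z up.
- small_carton: The smaller carton, 45 x 70 x 36 mm, loose on the bench, a bystander; origin at the centre of its underside.
- wax_tin: Flat round tin, diameter 66 mm, 26 mm high, already lying loose in the left back bay; origin at the centre of its underside.
- tape_roll: Roll of electrical tape, diameter 58 mm, 19 mm high, already lying flat and loose in the right back bay; origin at the centre of its underside.
Not all that is in view belongs to the job. Leave any blue look-alike of the wax_tin alone.

How it is judged:
On the way:
1. the larger carton and the tub stand on the floors of their bays, let go, while the lid still stands open (horizontal distance between carton and carton_bay below 0.012 m and z of carton in the frame of carton_bay between -0.005 and 0.005 m and angle between each of carton, tub's own z axis and vertical below 0.1 rad and horizontal distance between tub and tub_bay below 0.012 m and z of tub in the frame of tub_bay between -0.005 and 0.005 m and contact force between the fingers and carton below 0.1 N and contact force between the fingers and tub below 0.1 N and value of joint lid above 1.3 rad), for 0.2 s.
At the end, for the whole second after the job is handed in: Lid still at 45 +-7 degrees from closed, held by the fingers (over 0.3 N); larger carton and tub upright (0.1 rad) on their bay floors (5 mm in height, 12 mm from the bay centre), not touched by the fingers; wax tin and tape roll flat in their bays (within 15 and 25 mm of the centres) (horizontal distance between carton and carton_bay below 0.012 m and z of carton in the frame of carton_bay between -0.005 and 0.005 m and angle between each of carton, tub, wax_tin, tape_roll's own z axis and vertical below 0.1 rad and horizontal distance between tub and tub_bay below 0.012 m and z of tub in the frame of tub_bay between -0.005 and 0.005 m and horizontal distance between wax_tin and tin_bay below 0.015 m and z of wax_tin in the frame of tin_bay between -0.005 and 0.005 m and horizontal distance between tape_roll and tape_bay below 0.025 m and z of tape_roll in the frame of tape_bay between -0.005 and 0.005 m and value of joint lid between 0.665 and 0.905 rad and velocity of joint lid between -0.05 and 0.05 rad/s and contact force between the fingers and kit_box above 0.3 N and contact force between the fingers and carton below 0.1 N and contact force between the fingers and tub below 0.1 N); the arm keeps its last pose, push and grip.
It fails at once if the lid falls toward shut (below 0.45 rad, 26 degrees) (value of joint lid below 0.45 rad).
It fails at once if the small carton is moved more than 30 mm (distance of small_carton from where it was at the start of the episode above 0.03 m).
It fails at once if the wax tin or the tape roll is lifted or knocked out of its bay (z of wax_tin in the frame of tin_bay above 0.03 m or z of tape_roll in the frame of tape_bay above 0.03 m).
It also fails if it takes over 64 s, if anything falls off the work surface, if the arm or the gripper's body presses on something with over 40 N, if the wrist force passes 120 N, or if a joint passes its speed limit or range.

ROBOT

A 6-joint arm with a two-finger parallel gripper is mounted at the origin on a cart in front of the work surface, level with it; the furniture and walls round the work are solid. World frame = base frame: x ahead of the robot, y to its left, z up, the work surface at z = 0. Lengths are in m, angles in rad, forces in N, time in s.
With the tool pointing down it reaches from about 0.35 to 0.975 m from the base axis. Payload 4.9 kg.
Tool frame: the origin (TCP) lies on the centre line of the jaws, within the pads' length; the fingertips stand 25 mm ahead of it and the grasp point (between the pads) lies 6 mm ahead of it; z points along the fingers, y is the line along which they close (so a half turn about z gives the same grasp; the last joint's range is limited). The gripper opens to 85 mm and grips with 20 to 120 N. Pads are 22 mm wide; open, the fingers measure 114 mm over their backs; the gripper's body (76 mm by 85 mm) begins 54 mm behind the grasp point. The pads swing forward as they close: fully open they stand 13 mm farther back than shut.
Start: joints at [1.025, 0.053, 1.613, -0, 1.476, -0.119], TCP at [0.259, 0.569, 0.256] pointing down, gripper open.
Joint ranges: [-3.01, 3.01], [-1.01, 2.22], [0.06, 2.58], [-1.02, 4.17], [0.09, 2.62], [-3.14, 3.14]. Speed limits (rad/s): [2.57, 2.57, 3.14, 3.14, 3.14, 3.14].

INTERFACE

Orientations are given as a unit quaternion [w, x, y, z].
In Python, from plant import state, grab_frame, get_calibration, job gives the robot as it stands. The module is installed in compiled form; this text tells all that it offers.
- The arm moves only by the tool move_arm, never from a script. Its argument "targets" is a list that holds one entry, the list of rows, each a list of 5 numbers: the opening in per cent of the stroke, from 0 (shut) to 100 (fully open), then the shift along the tool's x, y, z as a fraction of full scale, then the turn about the tool's z as a fraction of full scale. A call has 1 to 5 rows; each row shifts and turns the commanded pose from where the row before left it, along the tool's axes as they then stand; what a row does not reach is not made up. Full scale, the value 1, is 0.6 m for a shift and 6 degrees for a turn. A row lasts 1/12 s, in which the tool goes at most 41.7 mm and 7.16 degrees, less where a joint would pass 70% of its speed; a pose out of reach is approached as far as the arm can. A call with a number of a shift or a turn outside -1 to 1 is refused whole. A call with a gripper value outside its range is refused whole. The fingers move at their own pace and stop on an object; the grip force is fixed at half the most. Time passes only in rows, so rows that do not move let the fingers close. It gives the time, the measured TCP pose, the force, the opening and the grip force at its end, in the units of the state.
- state(): the state, without advancing time (a new reading comes with each control period).
- grab_frame(name): name is "side" or "top"; returns the picture (480x640x3 uint8, red, green, blue); there is no depth.
- get_calibration(name): a dict with "vertical_fov" (degrees; the focal length in pixels is half the picture's height over the tangent of half this angle, whatever the lens; pixels are square), "cx", "cy" (the principal point, pixels), "R" (3x3) and "t" (3): a world point X has camera coordinates R X + t. Camera axes: x right, y down, z forward; pixel columns grow to the right and rows downward; lengths in m; the calibration is good to about 2 mm. A picture is of the moment at which its call begins. get_calibration takes no time and is no camera call.
- job.job_done(): hands the job in; it is judged then, once.
The state is a dict: "time": time; "joint_pos": joint angles; "joint_vel": joint speeds; "joint_efforts": joint torques, N m; "tool_pos": TCP position; "tool_rot": TCP orientation; "contact_force": force on the tool from outside, world axes, zero at the start; "ft_torque": the same for the moment, N m; "gripper_width": opening from 0.0 (shut) to 1.0 (fully open); "grasp_force": force on a finger pad.
Only numpy, scipy, OpenCV 4.12 (cv2) and the standard library are available. Lean on these libraries where they do the work, as an engineer would, in place of code of your own. Each camera call takes 0.05 s, during which the arm holds its last target. There are 200 camera calls.

## Working session

There is one attempt and no reset: what is moved stays moved. The work goes in short steps, Python scripts to look and compute and a tool call to move; the robot and the scene stay as the last step left them, time stands still between calls to the robot, and variables do not carry over. Pictures are saved under pics/ and viewed, at most 10 in all, crops included, and the job is handed in when it is done.

Besides the shell and the picture viewer there is one more tool, called after "Request:" as name(argument=value, ...), one argument or row to a line, values as JSON. move_arm: Moves the arm, as the interface text tells. Shift numbers are shares of 0.6 m and turn numbers shares of 6 degrees, none past 1 either way. Its arguments: {"type":"object","properties":{"targets":{"type":"array"}},"required":["targets"]}

```bash
mkdir -p pics
python3 - <<'E'
from plant import *
import cv2
s=state();print(s)
for n in("top","side"):
    c=get_calibration(n);print(n,c)
    cv2.imwrite(f"pics/{n}0.png",grab_frame(n)[:,:,::-1])
E
```

```text
{'time': 0.0, 'joint_pos': array([ 1.02497668e+00,  5.33551135e-02,  1.61430404e+00,  6.46006228e-06,
        1.47598489e+00, -1.19011360e-01]), 'joint_vel': array([ 0.00064313, -0.00011085,  0.00097625,  0.00028273, -0.00244595,
        0.00197223]), 'joint_efforts': array([ 9.44128733e-04, -3.93686306e+01, -3.70179141e+01,  1.20095306e-04,
        7.04934428e-03, -1.90685569e-05]), 'tool_pos': array([0.25843521, 0.56843778, 0.25505804]), 'tool_rot': array([-3.37752597e-04,  2.11788234e-01,  9.77315042e-01, -9.68499414e-04]), 'contact_force': array([0.58907955, 0.79105002, 0.57914061]), 'ft_torque': array([-0.0463773 , -0.02673091, -0.00127902]), 'grasp_force': 0.0, 'gripper_width': 0.9986245450551958}
top {'vertical_fov': 48.49806127583962, 'cx': 320.6601079471015, 'cy': 244.81723265843345, 'R': array([[ 0.01028575, -0.999817  ,  0.01612971],
       [-0.99288563, -0.0121254 , -0.11845293],
       [ 0.11862683, -0.01479658, -0.99282865]]), 't': array([0.25645695, 0.46254496, 1.00440542])}
side {'vertical_fov': 44.974664036017785, 'cx': 324.0650173957983, 'cy': 239.9403990517066, 'R': array([[ 0.86556707, -0.50042215,  0.01926944],
       [-0.20187912, -0.38388096, -0.90104396],
       [ 0.45829953,  0.77602389, -0.43329951]]), 't': array([-0.28419588,  0.24931091,  0.88820054])}
```

View pics/top0.png

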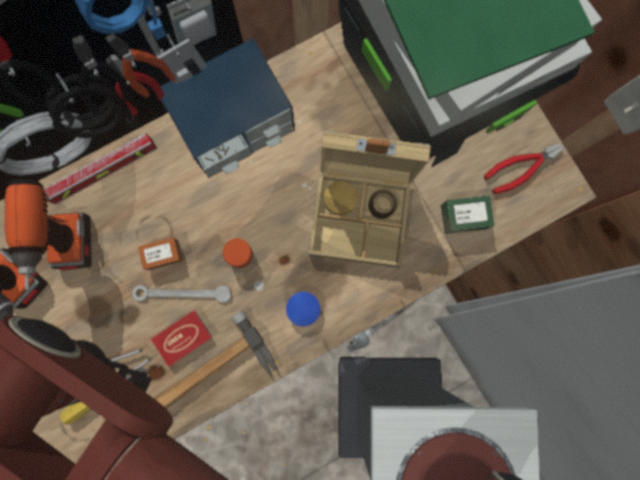

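View pics/side0.png

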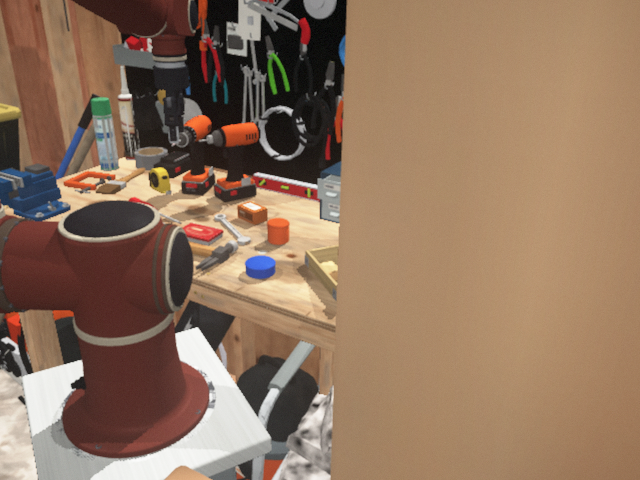

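The top view shows:
- kit box at about (360,215), with the lid standing up at row 145 and its tab at (378,145)
- green carton (468,213)
- orange small carton (159,252)
- red flat box (181,340)
- orange round tub (237,252)
- blue tin look-alike (304,309)

Candidates for the larger carton are green (468,213), orange (159,252) and red (181,340). Candidates for the tub are orange round (237,252) and blue (304,309). By size I choose the green carton and the orange tub. I'll check both in one close crop.

```bash
cat > h.py <<'E'
import numpy as np,cv2
from plant import *
def K(n):
    c=get_calibration(n);f=240/np.tan(np.radians(c["vertical_fov"]/2));return c,f
def ray(n,u,v):
    c,f=K(n);R=c["R"];d=R.T@np.array([(u-c["cx"])/f,(v-c["cy"])/f,1]);return -R.T@c["t"],d
def onz(n,u,v,z):
    o,d=ray(n,u,v);return o+d*(z-o[2])/d[2]
def proj(n,X):
    c,f=K(n);p=c["R"]@np.array(X)+c["t"];return np.array([c["cx"]+f*p[0]/p[2],c["cy"]+f*p[1]/p[2]])
E
python3 - <<'E'
from h import *
print("cams",ray("top",0,0)[0],ray("side",0,0)[0])
im=cv2.imread("pics/top0.png");sd=cv2.imread("pics/side0.png")
hsv=cv2.cvtColor(im,cv2.COLOR_BGR2HSV)
print(hsv[238,448],hsv[213,448],hsv[252,237],hsv[240,165],hsv[225,480])
a=cv2.resize(im[110:290,210:510],(800,480),interpolation=cv2.INTER_CUBIC)
cv2.imwrite("pics/crop1.png",a)
for k,(u,v) in dict(tabL=(366,148),gray1=(440,320)).items(): print(k,onz("top",u,v,0))
E
```

```text
cams [0.33746695 0.27688033 1.04785571] [-0.11074063 -0.73577703  0.61497325]
[ 19  68 120] [57 61 79] [  8 184 169] [ 11 155 151] [63 64 88]
tabL [0.66148449 0.17135882 0.        ]
gray1 [0.31749478 0.02640774 0.        ]
```

View pics/crop1.png

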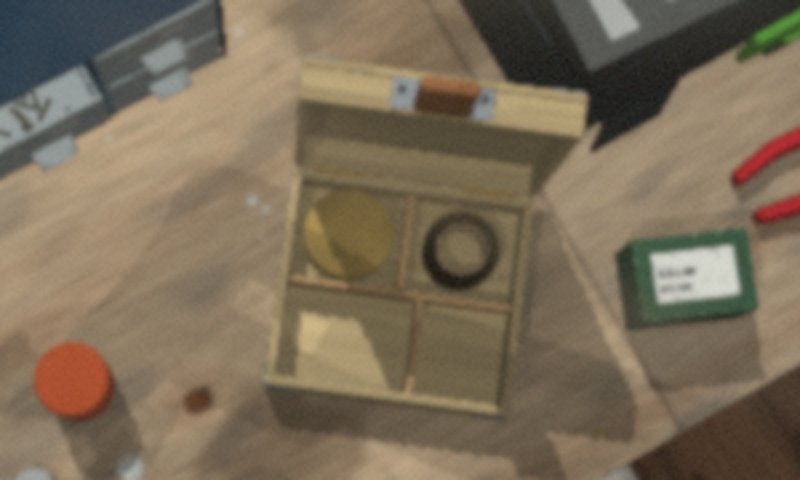

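The crop confirms both choices: the green carton's top is about 85x60 mm at crop (690,275), and the tub cap is at crop (73,380). The front bays are empty, the tin and tape are in the back bays, and the tab is at crop (447,95). Next I'll measure, and also look into the gray thing and the tan panel as possible obstacles.

Run:
```python
from h import *
im=cv2.imread("pics/top0.png");sd=cv2.imread("pics/side0.png");hsv=cv2.cvtColor(im,cv2.COLOR_BGR2HSV)
m=cv2.inRange(hsv,(0,150,120),(14,255,255));m[:, :215]=0;m[:,260:]=0;m[:230]=0;m[280:]=0
c=max(cv2.findContours(m,0,2)[0],key=cv2.contourArea);(x,y),r=cv2.minEnclosingCircle(c)
p=onz("top",x,y,.05);print("tub",p,"diam",2*np.linalg.norm(onz("top",x+np.sqrt(cv2.contourArea(c)/np.pi),y,.05)-p))
m=cv2.inRange(hsv,(40,40,20),(95,255,255));m[:,:430]=0;m[:,505:]=0;m[:190]=0;m[245:]=0
c=max(cv2.findContours(m,0,2)[0],key=cv2.contourArea);h=cv2.convexHull(c)
print("carton hull",cv2.approxPolyDP(h,1.5,True).reshape(-1,2).tolist())
for q in [(297,170),(268,383),(508,413),(533,200)]:
    print("rim",onz("top",q[0]/2.667+210,q[1]/2.667+110,.034))
for z in (.3,.5,.7,.0): 
    P=onz("top",440,320,z);Q=onz("top",640,265,z);print(z,P,proj("side",P),Q,proj("side",Q))
a=cv2.resize(im[190:250,430:510],(400,300),interpolation=cv2.INTER_CUBIC)
b=cv2.resize(im[120:180,310:440],(650,300),interpolation=cv2.INTER_CUBIC)
cv2.imwrite("pics/c2.png",np.vstack([cv2.copyMakeBorder(a,0,0,0,250,0),b])[:600])
```

```text
tub [0.44150927 0.41982682 0.05      ] diam 0.04961265381172179
carton hull [[489, 196], [493, 220], [491, 226], [458, 230], [450, 228], [442, 208], [446, 201]]
rim [0.59802693 0.26183918 0.034     ]
rim [0.44144192 0.28105008 0.034     ]
rim [0.42187372 0.10870158 0.034     ]
rim [0.57809102 0.08922528 0.034     ]
0.3 [0.32321279 0.09811778 0.3       ] [295.88538561 166.81503669] [ 0.40348108 -0.18842663  0.3       ] [444.19384644 218.02467362]
0.5 [0.3270248  0.14592448 0.5       ] [284.04134699  39.42960188] [ 0.38582684 -0.063989    0.5       ] [390.42454     55.17676299]
0.7 [0.33083681 0.19373117 0.7       ] [ 270.92019158 -101.69152577] [0.3681726  0.06044863 0.7       ] [ 336.89914852 -106.93241687]
0.0 [0.31749478 0.02640774 0.        ] [311.63697679 336.2271228 ] [ 0.42996244 -0.37508307  0.        ] [525.30880632 463.69274363]
```

View pics/c2.png

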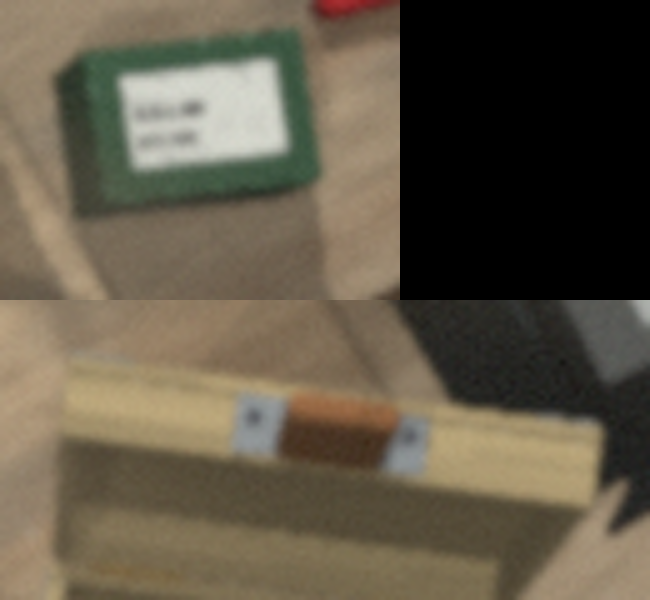

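The second crop gives the carton's top corners at px (447,200), (490,196.6), (494,225.6) and (451.6,230.6), and the tab end at px (378.6,142.4). The gray object lies below bench level, so it is no obstacle.

```bash
cat >> h.py <<'E'
BC=np.array([.510,.185]);BY=np.radians(-6.8)
def box(x,y): 
    c,s=np.cos(BY),np.sin(BY);return BC+np.array([c*x-s*y,s*x+c*y])/1000
def cur():
    s=state();w,x,y,z=s["tool_rot"];ty=np.degrees(np.arctan2(1-2*x*x-2*z*z,2*(x*y-w*z)));return s["tool_pos"],ty
def plan(P,yaw,n,p0=None,y0=None,g=100):
    p,ty=cur()
    if p0 is not None:p,ty=np.array(p0),y0
    d=(np.array(P)-p)/n;dt=(yaw-ty)/n;rows=[]
    for i in range(n):
        a=np.radians(ty+dt*i);Y=np.array([np.cos(a),np.sin(a)]);X=np.array([-Y[1],Y[0]])
        rows.append([g]+[round(float(v),3) for v in(d[:2]@X/.6,d[:2]@Y/.6,-d[2]/.6,-dt/6)])
    print("from",np.round(p,4),round(ty,2))
    for i in range(0,n,5):print(rows[i:i+5])
E
python3 - <<'E'
from h import *
q=[onz("top",*p,.051)[:2] for p in[(447,200),(490,196.6),(494,225.6),(451.6,230.6)]]
print("carton",np.mean(q,0),[np.linalg.norm(q[i]-q[i-1]) for i in range(4)])
l=q[0]+q[3]-q[1]-q[2];s=q[0]+q[1]-q[2]-q[3];print("ang long",np.degrees(np.arctan2(l[1],l[0])),"short",np.degrees(np.arctan2(s[1],s[0])))
# side-view tub check
sd=cv2.imread("pics/side0.png");print("tub side",proj("side",[.4415,.4198,.05]))
print("tab pred",proj("top",[*box(87.5,0),.24]),"cartonbay",box(-38.5,34.5),"tubbay",box(-38.5,-50),"pull",box(87.5,0))
plan([.4415,.4198,.15],-6.8,13)
E
```

```text
carton [ 0.5208769 -0.023388 ] [np.float64(0.059488304243997155), np.float64(0.08315262367742296), np.float64(0.05642898330586928), np.float64(0.08188028768511807)]
ang long 96.39897277715318 short 6.842586711761288
tub side [277.85364125 220.80756967]
tab pred [379.3205637  142.23505121] cartonbay [0.47585576 0.22381586] tubbay [0.46585063 0.13991028] pull [0.59688448 0.17463965]
from [0.2584 0.5685 0.2552] 65.55
[[100, -0.029, -0.008, 0.013, 0.928], [100, -0.03, -0.005, 0.013, 0.928], [100, -0.03, -0.002, 0.013, 0.928], [100, -0.03, 0.001, 0.013, 0.928], [100, -0.03, 0.004, 0.013, 0.928]]
[[100, -0.029, 0.007, 0.013, 0.928], [100, -0.029, 0.01, 0.013, 0.928], [100, -0.028, 0.012, 0.013, 0.928], [100, -0.026, 0.015, 0.013, 0.928], [100, -0.025, 0.018, 0.013, 0.928]]
[[100, -0.023, 0.02, 0.013, 0.928], [100, -0.021, 0.022, 0.013, 0.928], [100, -0.019, 0.024, 0.013, 0.928]]
```

All measurements agree: the tab prediction is within 1 px, and the carton comes out at about 83x58 mm. Moving above the tub.

Request:
move_arm(
  targets=[
    [[100,-0.029,-0.008,0.013,0.93],[100,-0.03,-0.005,0.013,0.93],[100,-0.03,-0.002,0.013,0.93],[100,-0.03,0.001,0.013,0.93],[100,-0.03,0.004,0.013,0.93]],
  ],
)

```text
time: 0.52
tool_pos: [0.3289, 0.5106, 0.2163]
tool_rot: [-0.0, 0.443, 0.896, -0.001]
contact_force: [-0.6, -0.2, -0.4]
gripper_width: 0.999
grasp_force: 0.0
```

Request:
move_arm(
  targets=[
    [[100,-0.029,0.007,0.013,0.93],[100,-0.029,0.01,0.013,0.93],[100,-0.028,0.012,0.013,0.93],[100,-0.026,0.015,0.013,0.93],[100,-0.025,0.018,0.013,0.93]],
  ],
)

```text
time: 0.93
tool_pos: [0.3995, 0.453, 0.1773]
tool_rot: [-0.0, 0.646, 0.763, -0.001]
contact_force: [0.2, 0.1, -0.3]
gripper_width: 0.999
grasp_force: 0.0
```

Request:
move_arm(
  targets=[
    [[100,-0.023,0.02,0.013,0.93],[100,-0.021,0.022,0.013,0.93],[100,-0.019,0.024,0.013,0.93],[100,0,0,0,0],[100,0,0,0,0]],
  ],
)

```text
time: 1.35
tool_pos: [0.4414, 0.4181, 0.1538]
tool_rot: [-0.0, 0.749, 0.663, -0.001]
contact_force: [0.2, -0.5, -0.7]
gripper_width: 0.998
grasp_force: 0.0
```

Run:
```python
from h import *
plan([.4415,.4198,.0525],-6.8,5)
```

```text
from [0.4414 0.4181 0.1538] -7.01
[[100, 0.001, -0.0, 0.034, -0.007], [100, 0.001, -0.0, 0.034, -0.007], [100, 0.001, -0.0, 0.034, -0.007], [100, 0.001, -0.0, 0.034, -0.007], [100, 0.001, -0.0, 0.034, -0.007]]
```

Descend, then close with idle rows.

Request:
move_arm(
  targets=[
    [[100,0.001,0,0.034,0],[100,0.001,0,0.034,0],[100,0.001,0,0.034,0],[100,0,0,0.034,0],[100,0,0,0.033,0]],
  ],
)

```text
time: 1.77
tool_pos: [0.441, 0.4217, 0.0531]
tool_rot: [-0.0, 0.748, 0.664, 0.0]
contact_force: [-1.7, 0.5, -0.3]
gripper_width: 0.999
grasp_force: 0.0
```

Request:
move_arm(
  targets=[
    [[50,0,0,0,0],[50,0,0,0,0],[50,0,0,0,0],[50,0,0,0,0],[50,0,0,0,0]],
  ],
)

```text
time: 2.18
tool_pos: [0.4426, 0.4216, 0.0555]
tool_rot: [0.0, 0.749, 0.663, 0.002]
contact_force: [0.9, -0.0, -0.8]
gripper_width: 0.603
grasp_force: 62.5
```

Request:
move_arm(
  targets=[
    [[40,0,0,0,0],[40,0,0,0,0],[40,0,0,0,0],[40,0,0,0,0],[40,0,0,0,0]],
  ],
)

```text
time: 2.6
tool_pos: [0.4426, 0.4216, 0.0553]
tool_rot: [-0.0, 0.749, 0.663, 0.001]
contact_force: [-0.9, 0.2, 6.1]
gripper_width: 0.599
grasp_force: 63.1
```

Run:
```python
from h import *
print(cur(),state()["grasp_force"],state()["gripper_width"])
cv2.imwrite("pics/s1.png",cv2.resize(grab_frame("side")[120:290,180:380,::-1],(800,600)[:2]))
```

```text
(array([0.44260176, 0.42155987, 0.05529939]), np.float64(-6.989570998151622)) 63.11026453971863 0.5988744715726148
```

View pics/s1.png

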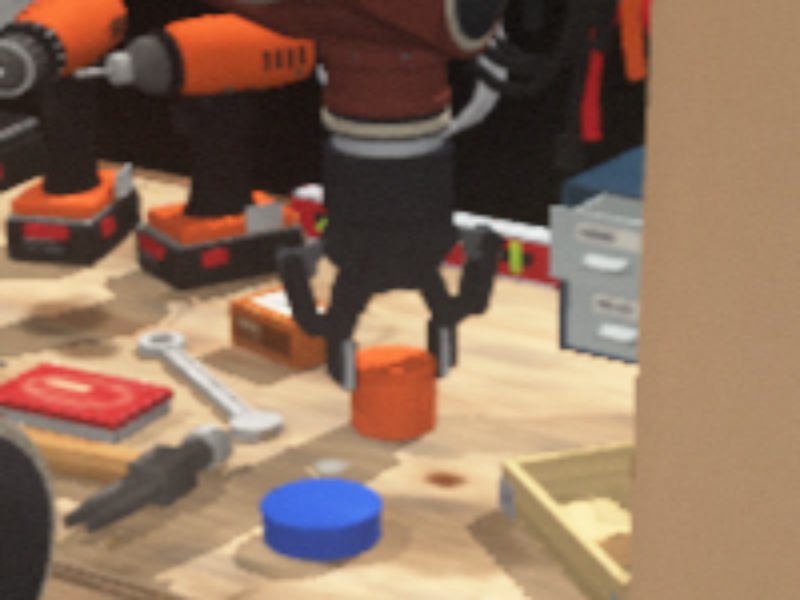

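The tub is gripped upright at crop (394,395), centred between the pads with the tips on its top third. Plan the lift and the transfer to the tub bay.

Run:
```python
from h import *
plan([.4659,.1417,.16],-6.8,9,[.4426,.4216,.16],-6.99,g=40)
```

```text
from [0.4426 0.4216 0.16  ] -6.99
[[40, -0.051, 0.011, -0.0, -0.004], [40, -0.051, 0.011, -0.0, -0.004], [40, -0.051, 0.011, -0.0, -0.004], [40, -0.051, 0.011, -0.0, -0.004], [40, -0.051, 0.011, -0.0, -0.004]]
[[40, -0.051, 0.01, -0.0, -0.004], [40, -0.051, 0.01, -0.0, -0.004], [40, -0.051, 0.01, -0.0, -0.004], [40, -0.051, 0.01, -0.0, -0.004]]
```

Request:
move_arm(
  targets=[
    [[40,0,0,-0.03,0],[40,0,0,-0.045,0],[40,0,0,-0.05,0],[40,0,0,-0.05,0],[40,0,0,0,0]],
  ],
)

```text
time: 3.07
tool_pos: [0.4448, 0.4228, 0.166]
tool_rot: [0.001, 0.749, 0.663, 0.006]
contact_force: [1.8, 0.6, 0.8]
gripper_width: 0.603
grasp_force: 62.8
```

Request:
move_arm(
  targets=[
    [[40,-0.051,0.011,0,0],[40,-0.051,0.011,0,0],[40,-0.051,0.011,0,0],[40,-0.051,0.011,0,0],[40,-0.051,0.011,0,0]],
  ],
)

```text
time: 3.48
tool_pos: [0.4553, 0.2632, 0.1576]
tool_rot: [-0.0, 0.749, 0.663, -0.001]
contact_force: [0.4, 0.2, -0.7]
gripper_width: 0.603
grasp_force: 62.8
```

Request:
move_arm(
  targets=[
    [[40,-0.051,0.01,0,0],[40,-0.051,0.01,0,0],[40,-0.051,0.01,0,0],[40,-0.051,0.01,0,0],[40,0,0,0,0]],
  ],
)

```text
time: 3.9
tool_pos: [0.4646, 0.1362, 0.1576]
tool_rot: [0.001, 0.75, 0.661, -0.001]
contact_force: [-0.7, -0.1, -1.1]
gripper_width: 0.602
grasp_force: 62.8
```

Request:
move_arm(
  targets=[
    [[40,0,0,0,0],[40,0,0,0,0],[40,0,0,0,0]],
  ],
)

```text
time: 4.15
tool_pos: [0.4645, 0.1411, 0.1582]
tool_rot: [-0.0, 0.749, 0.663, -0.0]
contact_force: [-0.4, -0.6, -1.0]
gripper_width: 0.6
grasp_force: 62.8
```

Run:
```python
from h import *
plan([.4659,.1417,.09],-6.8,3,g=40)
cv2.imwrite("pics/t1.png",cv2.resize(grab_frame("top")[110:290,250:490,::-1],(800,600)))
```

```text
from [0.4645 0.1411 0.1582] -6.94
[[40, 0.0, 0.001, 0.038, -0.008], [40, 0.0, 0.001, 0.038, -0.008], [40, 0.0, 0.001, 0.038, -0.008]]
```

View pics/t1.png

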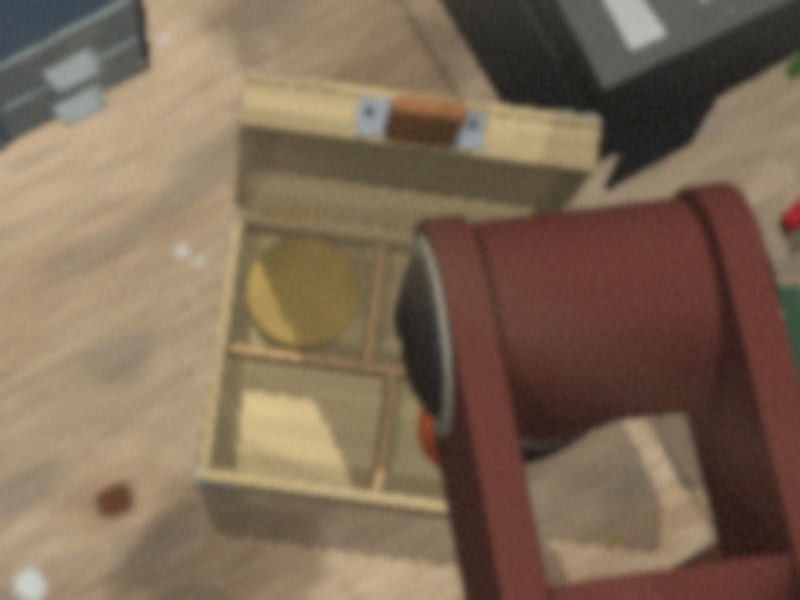

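The arm hides most of the tub (its orange rim shows at crop (428,437)), which is where I expected it over the right bay. Descending.

Request:
move_arm(
  targets=[
    [[40,0,0.001,0.038,0],[40,0,0.001,0.038,0],[40,0,0.001,0.038,0],[40,0,0,0.02,0],[40,0,0,0,0]],
  ],
)

```text
time: 4.62
tool_pos: [0.4639, 0.1406, 0.0746]
tool_rot: [-0.002, 0.748, 0.663, -0.003]
contact_force: [-0.3, -0.3, -0.9]
gripper_width: 0.602
grasp_force: 62.8
```

Request:
move_arm(
  targets=[
    [[40,0,0,0.01,0],[40,0,0,0.01,0],[40,0,0,0.004,0],[40,0,0,0,0],[40,0,0,0,0]],
  ],
)

```text
time: 5.03
tool_pos: [0.467, 0.1402, 0.0643]
tool_rot: [0.0, 0.749, 0.663, 0.0]
contact_force: [0.5, -0.8, -0.0]
gripper_width: 0.604
grasp_force: 62.8
```

Request:
move_arm(
  targets=[
    [[40,0,0,0.003,0],[40,0,0,0,0],[40,0,0,0.002,0],[40,0,0,0,0],[40,0,0,0,0]],
  ],
)

```text
time: 5.45
tool_pos: [0.4669, 0.1402, 0.0613]
tool_rot: [0.0, 0.749, 0.663, 0.0]
contact_force: [-1.3, -0.6, 3.0]
gripper_width: 0.603
grasp_force: 63.2
```

It's on the floor (z 0.0613, 3 N). Release and rise.

Request:
move_arm(
  targets=[
    [[80,0,0,0,0],[80,0,0,0,0],[80,0,0,0,0],[80,0,0,0,0],[80,0,0,-0.02,0]],
  ],
)

```text
time: 5.87
tool_pos: [0.4645, 0.1399, 0.0706]
tool_rot: [-0.001, 0.749, 0.663, -0.002]
contact_force: [-0.4, 0.2, -0.3]
gripper_width: 0.794
grasp_force: 0.0
```

Request:
move_arm(
  targets=[
    [[100,0,0,-0.05,0],[100,0,0,-0.06,0],[100,0,0,-0.06,0],[100,0,0,0,0],[100,0,0,0,0]],
  ],
)

```text
time: 6.28
tool_pos: [0.4686, 0.1405, 0.1789]
tool_rot: [0.002, 0.749, 0.663, 0.003]
contact_force: [0.5, 0.1, -0.7]
gripper_width: 1.0
grasp_force: 0.0
```

Run:
```python
from h import *
plan([.5209,-.0234,.13],6.6,6)
plan([.5209,-.0234,.0535],6.6,3,[.5209,-.0234,.13],6.6)
```

```text
from [0.4686 0.1405 0.1789] -6.99
[[100, -0.043, 0.02, 0.014, -0.377], [100, -0.044, 0.018, 0.014, -0.377], [100, -0.045, 0.016, 0.014, -0.377], [100, -0.045, 0.015, 0.014, -0.377], [100, -0.046, 0.013, 0.014, -0.377]]
[[100, -0.046, 0.011, 0.014, -0.377]]
from [ 0.5209 -0.0234  0.13  ] 6.6
[[100, 0.0, 0.0, 0.043, -0.0], [100, 0.0, 0.0, 0.043, -0.0], [100, 0.0, 0.0, 0.043, -0.0]]
```

Request:
move_arm(
  targets=[
    [[100,-0.043,0.02,0.014,-0.38],[100,-0.044,0.018,0.014,-0.38],[100,-0.045,0.016,0.014,-0.38],[100,-0.045,0.015,0.014,-0.38],[100,-0.046,0.013,0.014,-0.38]],
  ],
)

```text
time: 6.7
tool_pos: [0.5092, 0.0032, 0.1309]
tool_rot: [-0.001, 0.679, 0.735, -0.001]
contact_force: [0.5, -0.2, 0.1]
gripper_width: 1.002
grasp_force: 0.0
```

Request:
move_arm(
  targets=[
    [[100,-0.046,0.011,0.014,-0.38],[100,0,0,0,0],[100,0,0,0,0],[100,0,0,0,0],[100,0,0,0,0]],
  ],
)

```text
time: 7.12
tool_pos: [0.5184, -0.0219, 0.1241]
tool_rot: [-0.0, 0.664, 0.747, -0.0]
contact_force: [-0.4, -0.3, 0.4]
gripper_width: 0.999
grasp_force: 0.0
```

Run:
```python
from h import *
plan([.5209,-.0234,.0535],6.6,3)
cv2.imwrite("pics/t2.png",cv2.resize(grab_frame("top")[110:290,270:510,::-1],(800,600)))
```

```text
from [ 0.5184 -0.0219  0.1241] 6.73
[[100, -0.001, 0.001, 0.039, 0.007], [100, -0.001, 0.001, 0.039, 0.007], [100, -0.001, 0.001, 0.039, 0.007]]
```

View pics/t2.png

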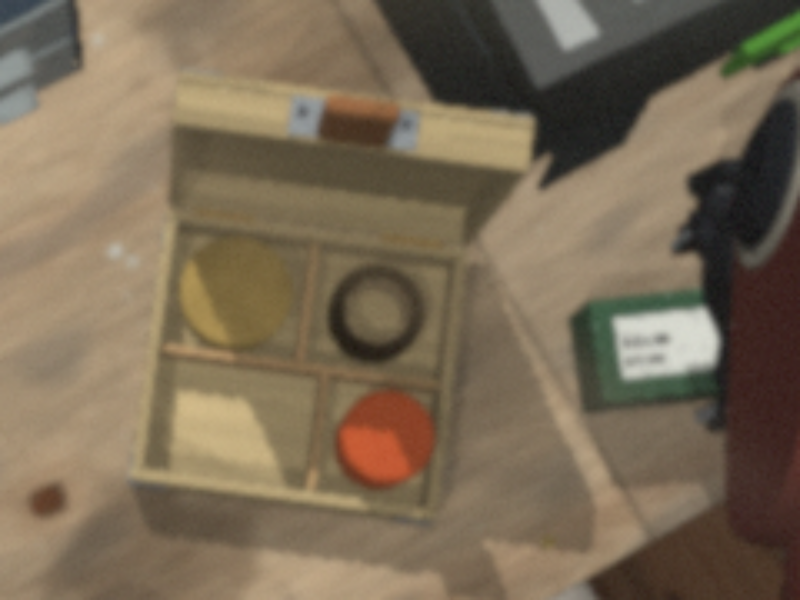

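The tub sits in the right front bay (crop (386,438)), the lid stands open, and the fingers straddle the carton (crop (640,350)). Descend and grip.

Request:
move_arm(
  targets=[
    [[100,-0.001,0.001,0.039,0],[100,-0.001,0.001,0.039,0],[100,-0.001,0.001,0.035,0],[100,0,0,0,0],[100,0,0,0,0]],
  ],
)

```text
time: 7.58
tool_pos: [0.5198, -0.0234, 0.0558]
tool_rot: [-0.001, 0.664, 0.748, -0.001]
contact_force: [-0.0, 0.2, 1.1]
gripper_width: 0.999
grasp_force: 0.0
```

Request:
move_arm(
  targets=[
    [[50,0,0,0,0],[50,0,0,0,0],[50,0,0,0,0],[50,0,0,0,0],[50,0,0,0,0]],
  ],
)

```text
time: 8.0
tool_pos: [0.5228, -0.0245, 0.0592]
tool_rot: [0.002, 0.665, 0.747, 0.001]
contact_force: [-0.3, 0.7, 6.0]
gripper_width: 0.682
grasp_force: 67.2
```

Request:
move_arm(
  targets=[
    [[50,0,0,0,0],[50,0,0,0,0],[50,0,0,0,0]],
  ],
)

```text
time: 8.25
tool_pos: [0.5228, -0.0245, 0.0592]
tool_rot: [0.002, 0.665, 0.747, 0.001]
contact_force: [-0.2, 0.8, 7.0]
gripper_width: 0.685
grasp_force: 67.2
```

Run:
```python
from h import *
p,y=cur();print(p,y,state()["contact_force"])
off=-.0234-p[1];print(off)
plan([.4759,.2238-off,.16],y-13.5,9,[p[0],p[1],.16],y,g=50)
```

```text
[ 0.52278156 -0.02451739  0.05919127] 6.693563442193427 [-0.17361571  0.83463839  7.03975361]
0.0011173877819669227
from [ 0.5228 -0.0245  0.16  ] 6.69
[[50, 0.046, -0.003, -0.0, 0.25], [50, 0.046, -0.005, -0.0, 0.25], [50, 0.046, -0.006, -0.0, 0.25], [50, 0.046, -0.007, -0.0, 0.25], [50, 0.046, -0.008, -0.0, 0.25]]
[[50, 0.046, -0.009, -0.0, 0.25], [50, 0.045, -0.011, -0.0, 0.25], [50, 0.045, -0.012, -0.0, 0.25], [50, 0.045, -0.013, -0.0, 0.25]]
```

Request:
move_arm(
  targets=[
    [[50,0,0,-0.03,0],[50,0,0,-0.045,0],[50,0,0,-0.05,0],[50,0,0,-0.05,0],[50,0,0,0,0]],
  ],
)

```text
time: 8.67
tool_pos: [0.5244, -0.025, 0.1686]
tool_rot: [0.005, 0.665, 0.747, 0.003]
contact_force: [2.3, -0.2, -2.6]
gripper_width: 0.69
grasp_force: 66.3
```

Request:
move_arm(
  targets=[
    [[50,0.046,-0.003,0,0.25],[50,0.046,-0.005,0,0.25],[50,0.046,-0.006,0,0.25],[50,0.046,-0.007,0,0.25],[50,0.046,-0.008,0,0.25]],
  ],
)

```text
time: 9.08
tool_pos: [0.4931, 0.1133, 0.1597]
tool_rot: [-0.001, 0.713, 0.701, -0.001]
contact_force: [-0.2, -0.5, -3.7]
gripper_width: 0.684
grasp_force: 66.2
```

Request:
move_arm(
  targets=[
    [[50,0.046,-0.009,0,0.25],[50,0.045,-0.011,0,0.25],[50,0.045,-0.012,0,0.25],[50,0.045,-0.013,0,0.25],[50,0,0,0,0]],
  ],
)

```text
time: 9.5
tool_pos: [0.4713, 0.2257, 0.1598]
tool_rot: [-0.002, 0.747, 0.665, -0.0]
contact_force: [-0.2, -1.2, -3.4]
gripper_width: 0.682
grasp_force: 66.2
```

Request:
move_arm(
  targets=[
    [[50,0,0,0,0],[50,0,0,0,0],[50,0,0,0,0]],
  ],
)

```text
time: 9.75
tool_pos: [0.4732, 0.2213, 0.1607]
tool_rot: [-0.0, 0.748, 0.663, -0.001]
contact_force: [0.3, 0.4, -2.8]
gripper_width: 0.687
grasp_force: 66.2
```

Run:
```python
from h import *
print(state()["contact_force"],state()["gripper_width"])
plan([.4759,.2227,.082],-6.8,3,g=50)
im=grab_frame("top");cv2.imwrite("pics/t3.png",cv2.resize(im[110:290,270:510,::-1],(800,600)))
```

```text
[ 0.30801804  0.38111151 -2.82192677] 0.6873939206395479
from [0.4732 0.2213 0.1607] -6.87
[[50, 0.001, 0.001, 0.044, -0.004], [50, 0.001, 0.001, 0.044, -0.004], [50, 0.001, 0.001, 0.044, -0.004]]
```

View pics/t3.png

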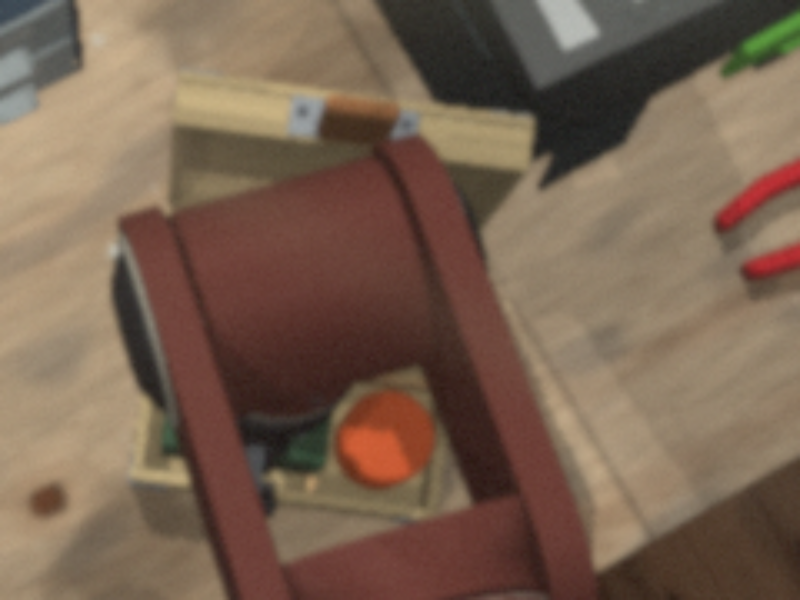

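The carton is held level over the left bay (green from crop x 165 to 328), and its edges agree with the planned centre. Descending.

Request:
move_arm(
  targets=[
    [[50,0.001,0.001,0.044,0],[50,0.001,0.001,0.044,0],[50,0.001,0.001,0.044,0],[50,0,0,0,0],[50,0,0,0,0]],
  ],
)

```text
time: 10.22
tool_pos: [0.4747, 0.2227, 0.0812]
tool_rot: [-0.001, 0.748, 0.663, -0.002]
contact_force: [-0.5, -0.2, -2.6]
gripper_width: 0.685
grasp_force: 67.4
```

Request:
move_arm(
  targets=[
    [[50,0,0,0.008,0],[50,0,0,0.008,0],[50,0,0,0.006,0],[50,0,0,0,0],[50,0,0,0,0]],
  ],
)

```text
time: 10.63
tool_pos: [0.4754, 0.2239, 0.0694]
tool_rot: [0.0, 0.748, 0.664, 0.0]
contact_force: [0.2, 0.1, -4.1]
gripper_width: 0.682
grasp_force: 67.4
```

Entering freely. About 4 mm more to the floor.

Request:
move_arm(
  targets=[
    [[50,0,0,0.005,0],[50,0,0,0,0],[50,0,0,0.002,0],[50,0,0,0,0],[50,0,0,0,0]],
  ],
)

```text
time: 11.05
tool_pos: [0.4756, 0.224, 0.0653]
tool_rot: [0.0, 0.748, 0.664, 0.0]
contact_force: [-1.6, -0.4, 0.2]
gripper_width: 0.683
grasp_force: 67.8
```

On the floor, as predicted (0.0652). Release and rise.

Request:
move_arm(
  targets=[
    [[85,0,0,0,0],[85,0,0,0,0],[85,0,0,0,0],[85,0,0,0,0],[90,0,0,-0.02,0]],
  ],
)

```text
time: 11.47
tool_pos: [0.4738, 0.2233, 0.0751]
tool_rot: [-0.001, 0.748, 0.664, -0.002]
contact_force: [-0.5, -0.5, -0.3]
gripper_width: 0.9
grasp_force: 0.0
```

Request:
move_arm(
  targets=[
    [[100,0,0,-0.05,0],[100,0,0,-0.06,0],[100,0,0,-0.06,0],[100,0,0,-0.06,0],[100,0,0,-0.06,0]],
  ],
)

```text
time: 11.88
tool_pos: [0.4752, 0.2238, 0.2539]
tool_rot: [0.0, 0.748, 0.664, 0.001]
contact_force: [0.5, 0.6, -0.5]
gripper_width: 1.0
grasp_force: 0.0
```

Request:
move_arm(
  targets=[
    [[100,0,0,-0.03,0],[100,0,0,0,0],[100,0,0,0,0]],
  ],
)

```text
time: 12.13
tool_pos: [0.4761, 0.2241, 0.2715]
tool_rot: [0.001, 0.748, 0.664, 0.002]
contact_force: [-0.1, 0.4, -0.5]
gripper_width: 1.001
grasp_force: 0.0
```

Run:
```python
from h import *
p,y=cur()
plan([*box(87.5,0),.29],83.2,15)
```

```text
from [0.4761 0.2241 0.2715] -6.81
[[100, -0.004, 0.014, -0.002, -1.0], [100, -0.005, 0.013, -0.002, -1.0], [100, -0.007, 0.013, -0.002, -1.0], [100, -0.008, 0.012, -0.002, -1.0], [100, -0.009, 0.011, -0.002, -1.0]]
[[100, -0.01, 0.01, -0.002, -1.0], [100, -0.011, 0.009, -0.002, -1.0], [100, -0.012, 0.008, -0.002, -1.0], [100, -0.013, 0.006, -0.002, -1.0], [100, -0.014, 0.005, -0.002, -1.0]]
[[100, -0.014, 0.004, -0.002, -1.0], [100, -0.014, 0.002, -0.002, -1.0], [100, -0.014, 0.001, -0.002, -1.0], [100, -0.014, -0.001, -0.002, -1.0], [100, -0.014, -0.002, -0.002, -1.0]]
```

Request:
move_arm(
  targets=[
    [[100,-0.004,0.014,-0.002,-1],[100,-0.005,0.013,-0.002,-1],[100,-0.007,0.013,-0.002,-1],[100,-0.008,0.012,-0.002,-1],[100,-0.009,0.011,-0.002,-1]],
  ],
)

```text
time: 12.55
tool_pos: [0.5146, 0.2069, 0.2725]
tool_rot: [-0.001, 0.548, 0.836, -0.002]
contact_force: [-0.6, 0.0, -0.1]
gripper_width: 0.997
grasp_force: 0.0
```

Request:
move_arm(
  targets=[
    [[100,-0.01,0.01,-0.002,-1],[100,-0.011,0.009,-0.002,-1],[100,-0.012,0.008,-0.002,-1],[100,-0.013,0.006,-0.002,-1],[100,-0.014,0.005,-0.002,-1]],
  ],
)

```text
time: 12.97
tool_pos: [0.5545, 0.1906, 0.2784]
tool_rot: [-0.002, 0.313, 0.95, -0.001]
contact_force: [0.6, 0.3, -0.3]
gripper_width: 1.005
grasp_force: 0.0
```

Request:
move_arm(
  targets=[
    [[100,-0.014,0.004,-0.002,-1],[100,-0.014,0.002,-0.002,-1],[100,-0.014,0.001,-0.002,-1],[100,-0.014,-0.001,-0.002,-1],[100,-0.014,-0.002,-0.002,-1]],
  ],
)

```text
time: 13.38
tool_pos: [0.5941, 0.1749, 0.2844]
tool_rot: [-0.002, 0.057, 0.998, -0.0]
contact_force: [0.5, 0.4, -0.0]
gripper_width: 0.996
grasp_force: 0.0
```

Request:
move_arm(
  targets=[
    [[80,0,0,0,0],[80,0,0,0,0],[80,0,0,0,0]],
  ],
)

```text
time: 13.63
tool_pos: [0.5939, 0.1753, 0.2855]
tool_rot: [-0.001, 0.06, 0.998, -0.0]
contact_force: [0.1, -0.3, -0.1]
gripper_width: 0.799
grasp_force: 0.0
```

Run:
```python
from h import *
plan([*box(87.5,0),.231],83.2,2,g=80)
im=grab_frame("top");cv2.imwrite("pics/t4.png",cv2.resize(im[110:290,270:510,::-1],(800,600)))
```

```text
from [0.5939 0.1753 0.2855] 83.07
[[80, -0.003, -0.0, 0.045, -0.011], [80, -0.003, -0.0, 0.045, -0.011]]
```

View pics/t4.png

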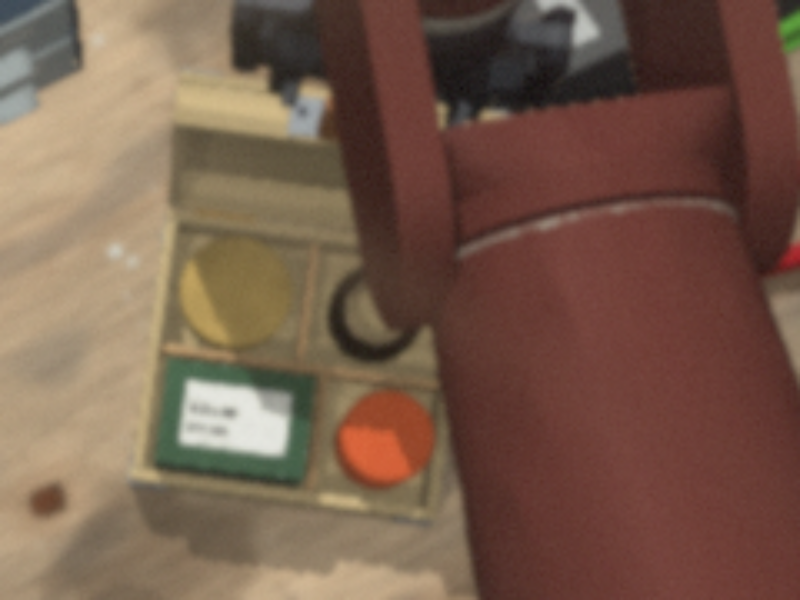

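The carton (crop (235,420)) and tub (386,438) both sit in their bays, the tin and tape are undisturbed, and the fingers straddle the tab around (370,110). Descend and grip the tab across its width.

Request:
move_arm(
  targets=[
    [[80,-0.003,0,0.03,0],[80,-0.002,0,0.03,0],[80,0,0,0.03,0],[80,0,0,0,0],[80,0,0,0,0]],
  ],
)

```text
time: 14.1
tool_pos: [0.5966, 0.175, 0.2315]
tool_rot: [-0.002, 0.06, 0.998, -0.0]
contact_force: [-0.7, 0.1, 0.7]
gripper_width: 0.797
grasp_force: 0.0
```

Request:
move_arm(
  targets=[
    [[20,0,0,0,0],[20,0,0,0,0],[20,0,0,0,0],[20,0,0,0,0],[20,0,0,0,0]],
  ],
)

```text
time: 14.52
tool_pos: [0.5985, 0.1755, 0.2351]
tool_rot: [0.001, 0.059, 0.998, 0.001]
contact_force: [-1.6, 1.8, 5.1]
gripper_width: 0.41
grasp_force: 62.6
```

Request:
move_arm(
  targets=[
    [[20,0,0,0,0],[20,0,0,0,0],[20,0,0,0,0]],
  ],
)

```text
time: 14.77
tool_pos: [0.5985, 0.1755, 0.2351]
tool_rot: [0.001, 0.059, 0.998, 0.001]
contact_force: [-1.0, 1.7, 5.3]
gripper_width: 0.408
grasp_force: 62.7
```

Run:
```python
from h import *
for n,q,b in(("carton",(235,420),(-38.5,34.5)),("tub",(386,438),(-38.5,-50))):
    print(n,(onz("top",q[0]*.3+270,q[1]*.3+110,.0565)[:2]-box(*b))*1000)
s=state();print(s["contact_force"],s["gripper_width"])
p,ty=cur();print(p,ty)
# arc in box x,z
th=np.radians(np.arange(90,44.9,-2.5));X=80.5-191*np.cos(th)+7*np.sin(th);Z=34+191*np.sin(th)+7*np.cos(th)
for t,a,b in zip(np.degrees(th[1:]),-np.diff(X)/600,-np.diff(Z)/600):print(t,round(a,4),round(b,4))
a=np.radians(ty);Y=np.array([np.cos(a),np.sin(a)]);print("toolX",-Y[1],Y[0])
```

```text
carton [-2.79918077  1.18168776]
tub [-1.97076513 -0.15907582]
[-0.99067674  1.74372883  5.268473  ] 0.4080072234784459
[0.59850681 0.17550989 0.23513011] 83.19134771873333
87.5 0.0139 -0.0002
85.0 0.0139 0.0004
82.5 0.0139 0.001
80.0 0.0138 0.0016
77.5 0.0137 0.0022
75.0 0.0136 0.0028
72.5 0.0135 0.0034
70.0 0.0133 0.004
67.5 0.0131 0.0046
65.0 0.0129 0.0051
62.50000000000001 0.0127 0.0057
59.99999999999999 0.0124 0.0062
57.5 0.0121 0.0068
55.0 0.0118 0.0073
52.50000000000001 0.0115 0.0078
50.0 0.0112 0.0083
47.5 0.0108 0.0088
45.0 0.0104 0.0092
toolX -0.9929476165071898 0.11855391546756608
```

The tab is gripped at width 0.41, about 35 mm. Tool x points along −box x, so I can follow the arc directly.

Request:
move_arm(
  targets=[
    [[20,0.007,0,0,0],[20,0.007,0,0,0],[20,0.014,0,0.0005,0],[20,0.014,0,0.001,0],[20,0.014,0,0.0015,0]],
  ],
)

```text
time: 15.18
tool_pos: [0.5656, 0.1796, 0.2333]
tool_rot: [0.003, 0.059, 0.998, 0.001]
contact_force: [3.0, 5.0, 6.6]
gripper_width: 0.409
grasp_force: 63.3
```

Request:
move_arm(
  targets=[
    [[20,0.014,0,0.002,0],[20,0.0135,0,0.003,0],[20,0.0135,0,0.0035,0],[20,0.0135,0,0.004,0],[20,0,0,0,0]],
  ],
)

```text
time: 15.6
tool_pos: [0.5314, 0.1838, 0.2254]
tool_rot: [0.001, 0.059, 0.998, 0.001]
contact_force: [0.0, 4.9, 6.8]
gripper_width: 0.405
grasp_force: 64.8
```

```bash
cat >> h.py <<'E'
def lid():
    p,ty=cur();s=state();c,q=np.cos(BY),np.sin(BY);d=p[:2]-BC;bx=(c*d[0]+q*d[1])*1000
    print("boxx,z",bx,p[2]*1000,"angle",np.degrees(np.arctan2(p[2]*1000-10-34,80.5-bx))-np.degrees(np.arctan2(7,191)),"radius",np.hypot(p[2]*1000-44,80.5-bx),s["contact_force"],s["gripper_width"],s["grasp_force"])
E
python3 -c "
from h import *
lid()"
```

```text
boxx,z 21.43272011298847 225.3610363577459 angle 69.86123848111916 radius 190.73743487319467 [1.02220028e-04 4.92680561e+00 6.84778435e+00] 0.40502102062876105 64.77385640144348
```

About 70°, as planned, with low forces. Continue to 45°.

Request:
move_arm(
  targets=[
    [[20,0.013,0,0.0046,0],[20,0.013,0,0.005,0],[20,0.0127,0,0.0057,0],[20,0.0124,0,0.0062,0],[20,0.012,0,0.0068,0]],
  ],
)

```text
time: 16.02
tool_pos: [0.4947, 0.1884, 0.2087]
tool_rot: [0.002, 0.059, 0.998, 0.001]
contact_force: [-1.7, 4.9, 8.5]
gripper_width: 0.406
grasp_force: 65.8
```

Request:
move_arm(
  targets=[
    [[20,0.0118,0,0.0073,0],[20,0.0115,0,0.0078,0],[20,0.011,0,0.0083,0],[20,0.0054,0,0.0044,0],[20,0.0054,0,0.0044,0]],
  ],
)

```text
time: 16.43
tool_pos: [0.467, 0.1918, 0.1889]
tool_rot: [0.0, 0.059, 0.998, 0.002]
contact_force: [-2.3, 5.4, 7.0]
gripper_width: 0.408
grasp_force: 66.5
```

Request:
move_arm(
  targets=[
    [[20,0.0052,0,0.0046,0],[20,0.0052,0,0.0046,0],[20,0,0,0,0],[20,0,0,0,0],[20,0,0,0,0]],
  ],
)

```text
time: 16.85
tool_pos: [0.4604, 0.1926, 0.1829]
tool_rot: [-0.001, 0.059, 0.998, 0.002]
contact_force: [-6.5, 7.3, 7.9]
gripper_width: 0.409
grasp_force: 66.8
```

Run:
```python
from h import *
lid()
a=grab_frame("top")[110:290,270:510,::-1];cv2.imwrite("pics/t5.png",cv2.resize(a,(800,600)))
```

```text
boxx,z -50.11129500659079 182.92901822050604 angle 44.66861908349177 radius 190.68451034893312 [-6.51848053  7.25742652  7.88716004] 0.40930144170728977 66.80005073547363
```

View pics/t5.png

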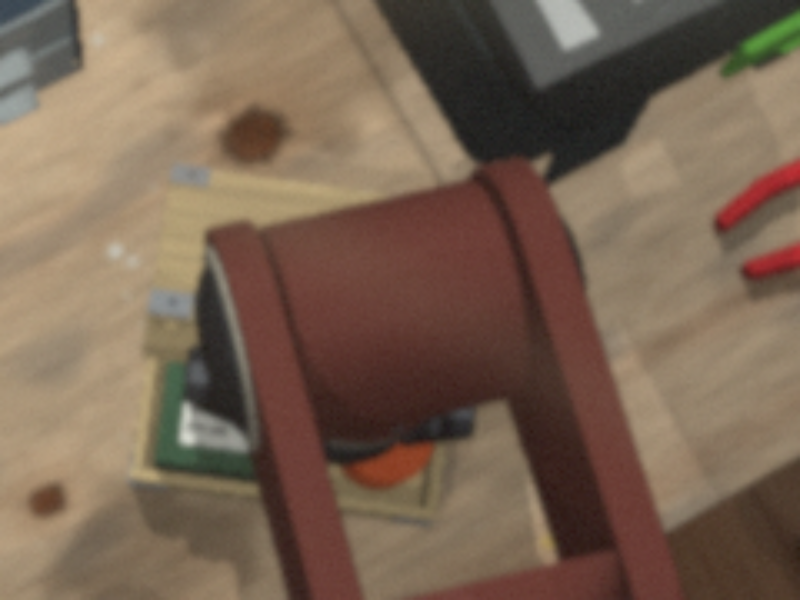

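The lid stands half open, with its front outer corner at crop (150,318). The carton and tub are still seated, and the TCP gives about 44.7°. Let it settle, then hand in.

Request:
move_arm(
  targets=[
    [[20,0,0,0,0],[20,0,0,0,0],[20,0,0,0,0],[20,0,0,0,0],[20,0,0,0,0]],
  ],
)

```text
time: 17.32
tool_pos: [0.4605, 0.1926, 0.1829]
tool_rot: [-0.001, 0.059, 0.998, 0.002]
contact_force: [-4.4, 7.1, 7.6]
gripper_width: 0.408
grasp_force: 66.8
```

Run:
```python
from h import *
lid();print(proj("top",[*box(-13.5,89),.1676]),"seen",150*.3+270,318*.3+110)
print(job.job_done())
```

```text
boxx,z -50.09072941112864 182.9240166119066 angle 44.67209222418711 radius 190.66678001087638 [-4.44359661  7.07783902  7.56306978] 0.40796947894814956 66.8083119392395
[314.37589204 206.57937837] seen 315.0 205.39999999999998
the job is handed in; nothing more can be done
None
```

The job is handed in: the larger carton and the tub are in their bays and let go, and the gripper is holding the lid steady at about 45° (44.7° measured); no pass/fail verdict came back.

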